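Load a valve block into an air-test nest and close its retaining gate

ROBOT

A 7-joint arm with a two-finger parallel gripper is mounted at the origin on the work surface. World frame = base frame: x ahead of the robot, y to its left, z up, the work surface at z = 0. Lengths are in m, angles in rad, forces in N, time in s.
With the tool pointing down it reaches from about 0.425 to 0.925 m from the base axis. Payload 6.8 kg.
Tool frame: the origin (TCP) lies midway between the tips of the shut fingers; the grasp point (between the pads) lies 19 mm behind it (bot.pinch_z is the distance from the TCP to the grasp point, in m); x points along the fingers, y is the direction in which the jaws open and shut, and the axes are right-handed (so a half turn about x gives the same grasp; the last joint's range is limited). The gripper opens to 85 mm and grips with 20 to 120 N. Pads are 22 mm wide; open, the fingers measure 114 mm over their backs; the gripper's body (76 mm by 85 mm) begins 54 mm behind the grasp point. The pads swing forward as they close: fully open they stand 13 mm farther back than shut.
Start: joints at [-1.423, 0.477, 0.022, 1.555, -0.011, 1.109, -0.083], TCP at [0.171, 0.653, 0.231] pointing down, gripper open.
Joint ranges: [-2.96, 2.96], [-0.34, 2.1], [-1.41, 1.46], [0.24, 2.44], [-1.37, 4.51], [0.17, 1.92], [-2.96, 2.96]. Speed limits (rad/s): [2.39, 2.39, 3.14, 3.14, 3.14, 3.14, 3.14].

INTERFACE

Orientations are given as a unit quaternion [w, x, y, z].
In Python, from station import bot gives the robot as it stands. The module is installed in compiled form; this text tells all that it offers.
- The arm moves only by the tool step_arm, never from a script. Its argument "plan" is a list of rows, each a list of 6 numbers: the shift along the tool's x, y, z in units of 40 mm (1.0 is 40 mm), then the turn, a rotation vector about the tool's x, y, z in units of 360 degrees (1.0 is 360 degrees). In form: [[dx, dy, dz, ax, ay, az], ...]. A call has 1 to 8 rows; each row shifts and turns the commanded pose from where the row before left it, along the tool's axes as they then stand; what a row does not reach is not made up. A row lasts 1/8 s, in which the tool goes at most 62.5 mm and 10.7 degrees, less where a joint would pass 70% of its speed; a pose out of reach is approached as far as the arm can. A call with a number of a shift or a turn outside -1 to 1 is refused whole. A call with a gripper value outside its range is refused whole. "fingers" is the closure, from -1 (fully open) to 1 (shut), set as the call begins (left out, the last holds). The fingers move at their own pace and stop on an object; "force" is the grip in N (left out, the last holds). Time passes only in rows, so rows that do not move let the fingers close. It gives the time, the measured TCP pose, the force and the opening at its end, in the units of the state.
- bot.get_obs(): the state, without advancing time (a new reading comes with each control period).
- bot.read_camera(name): name is "side" or "top"; returns (picture, depth): 420x560x3 uint8, red, green, blue; 420x560 float32, m along the optical axis (not along the pixel's ray), 0 where there is no reading.
- bot.camera_model(name): a dict with "mtx" (3x3 intrinsics, pixels), "origin" and "rotation" of the camera in the world. Camera axes: x right, y up, looking along -z (the intrinsics and any distortion apply to the point x, -y, -z); pixel columns grow to the right and rows downward; lengths in m; the calibration is good to about 2 mm. A picture is of the moment at which its call begins. camera_model takes no time and is no camera call.
- bot.hand_in(): hands the job in, once; it reports no verdict.
The state is a dict: "t": time; "q": joint angles; "joint_vel": joint speeds; "joint_torque": joint torques, N m; "eef_pos": TCP position; "tool_rot": TCP orientation; "contact_force": force on the tool from outside, world axes, zero at the start; "torque": the same for the moment, N m; "gripper_width": opening from 0.0 (shut) to 1.0 (fully open).
Only numpy, scipy, OpenCV 4.12 (cv2) and the standard library are available. Lean on these libraries where they do the work, as an engineer would, in place of code of your own. Each camera call takes 0.05 s, during which the arm holds its last target.

TASK

Load the aluminium valve block into the air-test nest: slide the yellow gate fully aside by its red tab, slide the block, black seal end first, between the blue guide rails into the hooded pocket until you feel it bear firmly on the stop hidden inside, then slide the gate fully shut behind it and let go. The stop's depth is set differently for each job, so press the block home by feel, without ramming it, and leave the sleeve, jar and brass adapter where they stand.

Things in the scene. Friction and masses are not known exactly. Their poses are not given: they have to be found in the camera images.
- nest: Fixed aluminium test nest. Origin: underside of its plate (on the bench), centre line, in the gate's plane; x = loading direction (apron to pocket), y to the left of x, z up. All nest figures are in this frame, mm. Plate 12 thick, x -175 to 172, y -50 to 50; bare apron x -175 to -75. A gate bed 12 high, x -18 to 18, reaches out to y = -165.
- rails (a point): Point on the plate's top at the wide mouth of the guides (nest x -75, z 12). Two blue guide rails, 10 thick, tops 26 above the bench; inner faces converge from y = +-46 at x = -75 to y = +-23.5 at x = -7.
- pocket (a point): Point on the floor at the pocket's mouth (nest x 6, z 12). Dark walls, inner faces y = +-25, 7 thick, x 6 to 172, tops 52 above the bench; roof x 38 to 172, underside 52, top 58, with a 14 wide viewing slot x 38 to 107. A rigid stop hidden at the far end ends the travel: its face is somewhere in x 118 to 142, not given. A block bearing on it has its rear end at x 8 to 32, clear of the gate.
- gate (a joint): Slide of the yellow gate across the pocket's mouth, m. 0 = fully shut, grows along the nest's -y; 0.064 = fully open, at its end stop (starts shut or up to 8 mm open). Bar 10 mm thick (nest x -5 to 5), 13 to 40 mm above the bench; its tip is at nest y = 26 mm when shut, -38 when open. Stays where left; drag about 3 N.
- gate_tab (a point): Grip centre of the red upright tab on the gate's outer end: 24 mm along nest x, 14 mm along nest y, from 40 to 80 mm above the bench; this point is 62 mm above the bench, at nest x 0, y = -78 mm minus the gate's opening. Axes as the nest's.
- block_center (a point): Centre (half-way up) of the loose aluminium valve block, 110 x 44 x 36 mm (x, y, z), about 0.35 kg, lying flat on the bench. Its x axis points to the black-banded seal end (goes in first); the end with the red band is the rear. z up.
- block_nose (a point): Middle of the block's black seal end face, 55 mm ahead of its centre along its x axis; axes as the block's.
- sleeve_center (a point): Bystander: ribbed steel sleeve standing upright, 60 mm diameter, 85 mm tall; the point is half-way up. Leave alone.
- jar_center (a point): Bystander: amber jar with black cap, 64 mm diameter, 80 mm tall; the point is half-way up. Leave alone.
- adapter_center (a point): Bystander: brass adapter standing upright, 52 mm diameter, 60 mm tall; the point is half-way up. Leave alone.
Mind the look-alikes: they are no part of the job. There is more than one size of the part that bears block_center; the job needs the largest.

How it is judged:
On the way, in this order (a step that is already met when the one before it is completed fails the run):
1. the gate is slid fully aside (at least 58 mm of its 64 mm) (value of joint gate above 0.058 m), for 0.2 s.
2. with the gate aside, the block is in the pocket, seal end first, and is pressed against the hidden stop (at least 10 N between block and nest) (x of block_nose in the frame of nest between 0.1165 and 0.146 m and y of block_nose in the frame of nest between -0.006 and 0.006 m and z of block_nose in the frame of nest between 0.025 and 0.036 m and angle between the x axis of block_center and the x axis of nest, either way round below 0.08 rad and value of joint gate above 0.045 m and contact force between block and nest above 10 N), for 0.1 s.
At the end, for the whole second after the job is handed in: The block lies flat in the pocket, seal end first, its seal face at least 115.5 mm past the gate's plane, within 6 mm of the centre line and 0.08 rad of its direction, at rest; the gate is shut to within 5 mm (x of block_nose in the frame of nest between 0.1155 and 0.146 m and y of block_nose in the frame of nest between -0.006 and 0.006 m and z of block_nose in the frame of nest between 0.025 and 0.036 m and angle between the x axis of block_center and the x axis of nest, either way round below 0.08 rad and value of joint gate below 0.005 m and linear speed of block below 0.02 m/s and velocity of joint gate below 0.01 m/s); the robot touches nothing.
It fails at once if the block is rammed into the pocket: more than 35 N between block and nest while its seal face is deeper than 90 mm (contact force between block and nest above 35 N and x of block_nose in the frame of nest above 0.09 m).
It fails at once if the block is tipped over (more than 0.7 rad) (angle between block_center's own z axis and vertical above 0.7 rad).
It fails at once if a bystander is moved by more than 20 mm (distance of any of sleeve_center, jar_center, adapter_center from where it was at the start of the episode above 0.02 m).
It also fails if it takes over 72 s, if anything falls off the work surface, if the arm or the gripper's body presses on something with over 40 N, if the wrist force passes 120 N, or if a joint passes its speed limit or range.

## Working session

There is one attempt and no reset: what is moved stays moved. The work goes in short steps, Python scripts to look and compute and a tool call to move; the robot and the scene stay as the last step left them, time stands still between calls to the robot, and variables do not carry over. Pictures are saved under pics/ and viewed, and the job is handed in when it is done.

Besides the shell and the picture viewer there is one more tool, called after ">>>" as name(argument=value, ...) on one line, values as JSON. step_arm: Moves the arm, as the interface text tells. Shifts and turns lie within -1 to 1; 1 stands for 40 mm of shift or 360 degrees of turn. Its arguments: {"type":"object","properties":{"plan":{"type":"array"},"fingers":{"type":"number"},"force":{"type":"number"}},"required":["plan"]}

```bash
mkdir -p pics; cat > h.py <<'E'
import numpy as np, cv2
from station import bot
def shot(n,tag):
    p,d=bot.read_camera(n); cv2.imwrite(f'pics/{tag}.png',p[:,:,::-1]); np.save(f'pics/{tag}.npy',d); return p,d
def cloud(n,d):
    m=bot.camera_model(n);K=np.array(m['mtx']);R=np.array(m['rotation']);o=np.array(m['origin'])
    v,u=np.mgrid[:d.shape[0],:d.shape[1]]
    P=np.stack([(u-K[0,2])/K[0,0]*d,-(v-K[1,2])/K[1,1]*d,-d],-1)
    return P@R.T+o
E
python3 - <<'E'
from h import *
print(bot.get_obs())
for n in('top','side'):
    shot(n,n+'0'); print({k:v for k,v in bot.camera_model(n).items()})
E
```

```text
{'t': 0.0, 'q': array([-1.42311767,  0.47776885,  0.02234334,  1.55647363, -0.01149478,
        1.10931187, -0.08310406]), 'joint_vel': array([-0.00227431, -0.0016111 , -0.00052248,  0.00075801, -0.00022719,
        0.00019487, -0.00100892]), 'joint_torque': array([-4.50796433e-04, -5.96455586e+01,  1.60763439e+00, -2.81189060e+01,
        1.24753907e-02,  9.52688337e-03,  3.06580012e-05]), 'eef_pos': array([0.17064011, 0.65244792, 0.23033739]), 'tool_rot': array([ 0.70129991,  0.0895319 ,  0.70136509, -0.0908267 ]), 'contact_force': array([ 0.68141652,  0.43596   , -0.21447523]), 'torque': array([-0.03773076, -0.0350299 ,  0.00328377]), 'gripper_width': 0.9993612234245438}
{'mtx': array([[420.134596  ,   0.        , 277.95457785],
       [  0.        , 420.134596  , 204.99864078],
       [  0.        ,   0.        ,   1.        ]]), 'origin': array([ 0.40564057, -0.01229499,  1.13690233]), 'rotation': array([-0.70226051, -0.06086119,  0.05470497,  0.70720114])}
{'mtx': array([[404.1745083 ,   0.        , 281.31484194],
       [  0.        , 404.1745083 , 208.75879071],
       [  0.        ,   0.        ,   1.        ]]), 'origin': array([0.02756872, 0.61719227, 0.56590932]), 'rotation': array([-0.2916122 , -0.17630787,  0.45855311,  0.82073558])}
```

```bash
cat > h.py <<'E'
import numpy as np, cv2
from scipy.spatial.transform import Rotation as Ro
from station import bot
def shot(n,tag):
    p,d=bot.read_camera(n); cv2.imwrite(f'pics/{tag}.png',p[:,:,::-1]); np.save(f'pics/{tag}.npy',d); return p,d
def quat(q): return Ro.from_quat(np.array(q)[[1,2,3,0]])
def cloud(n,d):
    m=bot.camera_model(n);K=np.array(m['mtx']);R=quat(m['rotation']).as_matrix();o=np.array(m['origin'])
    v,u=np.mgrid[:d.shape[0],:d.shape[1]]
    P=np.stack([(u-K[0,2])/K[0,0]*d,-(v-K[1,2])/K[1,1]*d,-d],-1)
    return P@R.T+o
E
python3 -c "
from h import *
for n in('top','side'):
    P=cloud(n,np.load(f'pics/{n}0.npy'));np.save(f'pics/{n}0P.npy',P);print(P[210,280],P[50,50],P[400,500])
print(bot.get_obs()['t'],quat(bot.get_obs()['tool_rot']).as_matrix())"
```

```text
[ 0.57905476 -0.00847522  0.00262768] [ 1.48955631  1.10742509 -0.7466325 ] [ 0.08923668 -0.56043635  0.0051267 ]
[ 6.35271189e-01 -8.64665573e-02  1.33374219e-04] [ 1.66325308 -0.03108094  0.31974505] [0.02239248 0.13108035 0.00025928]
0.1 [[-2.99078617e-04  2.52993104e-01  9.67468036e-01]
 [-1.58065690e-03  9.67466751e-01 -2.52993257e-01]
 [-9.99998706e-01 -1.60489990e-03  1.10546678e-04]]
```

View pics/top0.png

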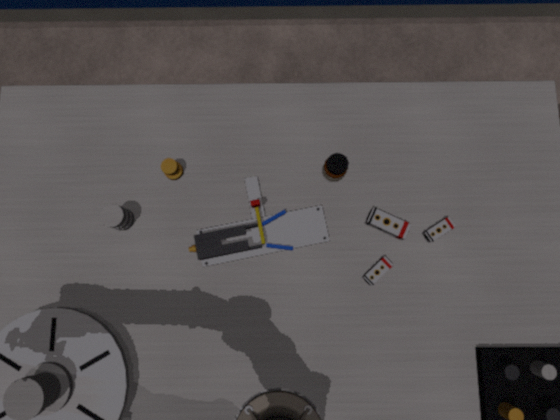

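View pics/side0.png

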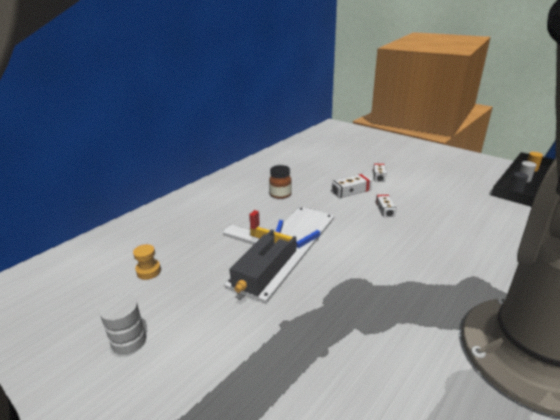

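The top view shows the nest at about (260,235) with its pocket toward the left, the gate tab at (255,203), and three block-like parts. The largest is at (387,221), with its black end on the left. Next I'll zoom in and measure.

```bash
python3 - <<'E'
from h import *
p=cv2.imread('pics/top0.png')
c=cv2.resize(p[165:285,180:330],None,fx=5.3,fy=5,interpolation=cv2.INTER_CUBIC);cv2.imwrite('pics/nz.png',cv2.convertScaleAbs(c,alpha=1.7))
c=cv2.resize(p[190:300,345:465],None,fx=5,fy=5,interpolation=cv2.INTER_CUBIC);cv2.imwrite('pics/bz.png',cv2.convertScaleAbs(c,alpha=1.7))
P=np.load('pics/top0P.npy')
z=P[...,2]
np.set_printoptions(precision=4,suppress=True)
# components by height
m=((z>0.006)&(z<0.15)).astype(np.uint8); m[:140]=0;m[300:]=0
n,l,s,ce=cv2.connectedComponentsWithStats(m)
for i in range(1,n):
    if s[i,4]>60:
        q=P[l==i]; r=cv2.minAreaRect((q[:,:2]*1000).astype(np.float32)); print(s[i],ce[i],r,np.percentile(q[:,2],[5,50,95,100]))
E
```

```text
[322 153  26  28 561] [334.5365 166.4029] ((688.2544555664062, -154.21566772460938), (60.237159729003906, 59.436614990234375), 16.218976974487305) [0.0237 0.0783 0.0826 0.0863]
[160 157  23  22 362] [170.9613 167.9586] ((690.97412109375, 285.4284973144531), (46.579586029052734, 48.1546745300293), 8.245894432067871) [0.0146 0.0579 0.0629 0.0653]
[ 188  175  141   91 5464] [259.377  231.3223] ((564.68408203125, 61.00593566894531), (217.67825317382812, 369.10302734375), 10.04056167602539) [0.009  0.0134 0.06   0.0848]
[ 99 202  35  29 678] [115.9764 216.2434] ((566.0013427734375, 420.5915832519531), (77.5982437133789, 60.21165466308594), 1.3144828081130981) [0.0155 0.0839 0.0883 0.0932]
[365 207  46  33 795] [387.4189 222.8428] ((539.0771484375, -293.0018615722656), (110.0440902709961, 46.29573440551758), 64.1570816040039) [0.0164 0.0356 0.0392 0.0421]
[422 216  33  26 416] [438.1346 228.762 ] ((523.0114135742188, -429.32281494140625), (32.63887023925781, 83.07115936279297), 31.87638282775879) [0.0143 0.0256 0.0296 0.0313]
[362 256  31  29 418] [376.8086 270.1316] ((415.7574768066406, -261.87408447265625), (32.253089904785156, 81.40947723388672), 43.189571380615234) [0.0176 0.026  0.0294 0.032 ]
```

View pics/nz.png

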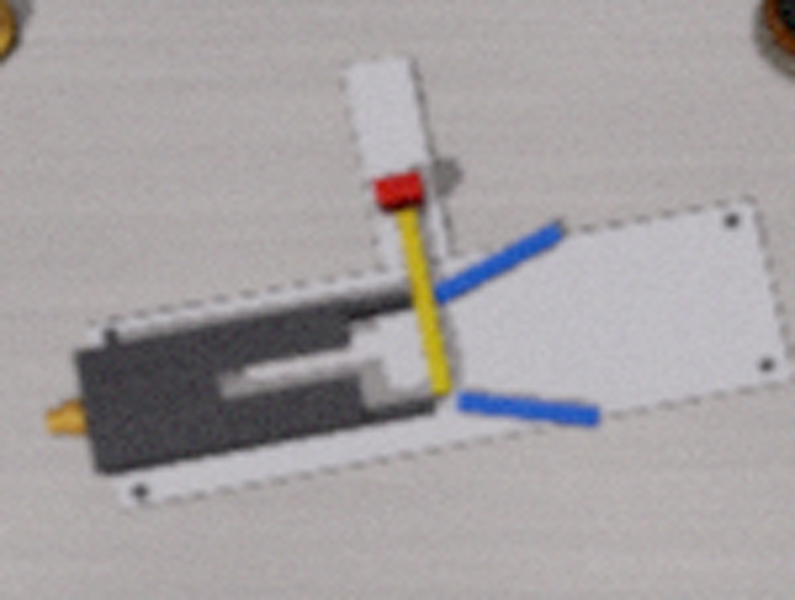

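View pics/bz.png

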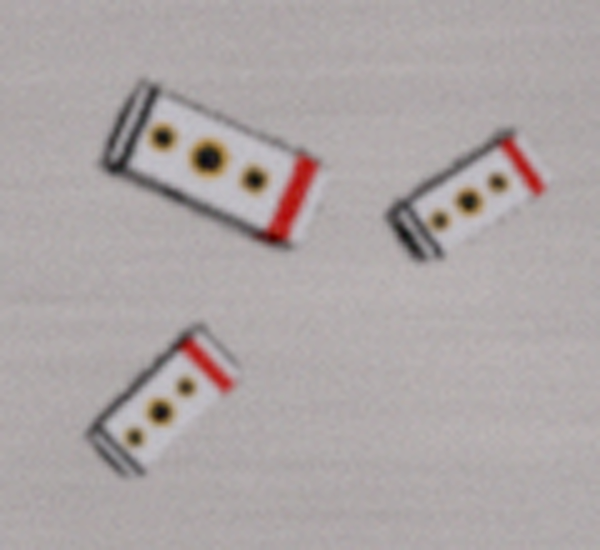

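```bash
cat >> h.py <<'E'
def ray(n,u,v,z):
    m=bot.camera_model(n);K=np.array(m['mtx']);R=quat(m['rotation']).as_matrix();o=np.array(m['origin'])
    d=R@np.array([(u-K[0,2])/K[0,0],-(v-K[1,2])/K[1,1],-1]); return o+d*(z-o[2])/d[2]
def fit2(A,B):
    A=np.array(A);B=np.array(B);a=A.mean(0);b=B.mean(0);H=(A-a).T@(B-b)
    th=np.arctan2(H[0,1]-H[1,0],H[0,0]+H[1,1]);R=np.array([[np.cos(th),-np.sin(th)],[np.sin(th),np.cos(th)]])
    t=b-R@a;return th,t,B-(A@R.T+t)
E
python3 - <<'E'
from h import *
np.set_printoptions(precision=4,suppress=True)
def nz(X,Y,z): return ray('top',180+(X+.5)/5.3-.5,165+(Y+.5)/5-.5,z)[:2]
def bz(X,Y,z): return ray('top',345+(X+.5)/5-.5,190+(Y+.5)/5-.5,z)[:2]
pts=[(752,203,12,-175,-50),(790,378,12,-175,50),(128,505,12,172,50),(92,325,12,172,-50),(77,350,58,172,-32),(97,473,58,172,32)]
th,t,r=fit2([[a[3]/1e3,a[4]/1e3] for a in pts],[nz(a[0],a[1],a[2]/1e3) for a in pts])
print('nest',t,np.degrees(th),r*1e3)
R=np.array([[np.cos(th),-np.sin(th)],[np.sin(th),np.cos(th)]])
for nm,X,Y,z in [('tab',400,188,.08),('tip',441,392,.04)]:
    print(nm,nz(X,Y,z),(nz(X,Y,z)-t)@R*1e3)
# block top corners z=36
b=[(148,80,55,22),(110,168,55,-22),(290,243,-55,-22),(325,163,-55,22)]
# left of block x (points left in image=+y world); block y left of x
bp=[bz(a[0],a[1],.036) for a in b]; 
print(np.array(bp))
for s in(1,-1):
    th2,t2,r2=fit2([[a[2]/1e3,s*a[3]/1e3] for a in b],bp); print('block',t2,np.degrees(th2),r2*1e3)
# holes midpoint
print(bz(207,157,.036),bz(162,137,.036),bz(254,180,.036))
# cloud-based
P=np.load('pics/top0P.npy').reshape(-1,3)
q=P[(abs(P[:,0]-.539)<.09)&(abs(P[:,1]+.293)<.09)&(P[:,2]>.03)]
print(cv2.minAreaRect((q[:,:2]*1000).astype(np.float32)),q.mean(0))
q=P[(abs(P[:,0]-.565)<.2)&(abs(P[:,1]-.1)<.2)&(P[:,2]>.07)&(P[:,2]<.1)]
print('tab cloud',q.mean(0),len(q))
N=(P[:,:2]-t)@R*1e3
for lo,hi,nm in[(.048,.066,'roof'),(.02,.033,'rail')]:
    k=(P[:,2]>lo)&(P[:,2]<hi)&(abs(N[:,0])<180)&(abs(N[:,1])<52)
    print(nm,N[k].min(0),N[k].max(0),N[k].mean(0))
E
```

```text
nest [0.5097 0.0391] 100.97506499005615 [[-2.1978  2.1317]
 [ 0.9959  4.2091]
 [ 1.9684 -3.4371]
 [-0.1058 -1.9903]
 [-0.2425 -0.8953]
 [-0.4181 -0.0182]]
tab [0.5879 0.0548] [  0.5363 -79.7056]
tip [0.4866 0.0369] [ 2.2072 23.0978]
[[ 0.5838 -0.2583]
 [ 0.5371 -0.2363]
 [ 0.4969 -0.3286]
 [ 0.5389 -0.3493]]
block [ 0.5392 -0.2931] 65.28752143796332 [[ 41.6509 -24.3269]
 [-45.0872  16.0688]
 [-39.2484  23.6541]
 [ 42.6847 -15.396 ]]
block [ 0.5392 -0.2931] 64.97352845042404 [[ 1.4578 -5.6959]
 [-5.441  -2.3087]
 [ 0.9447  5.0231]
 [ 3.0385  2.9815]]
[ 0.5425 -0.2875] [ 0.5533 -0.2643] [ 0.5302 -0.3115]
((539.4437866210938, -293.4826965332031), (109.49825286865234, 45.21660614013672), 64.1570816040039) [ 0.539  -0.2937  0.0359]
tab cloud [0.5889 0.057  0.0793] 56
roof [  8.6946 -34.1793] [175.1333  30.5485] [106.2841  -1.1931]
rail [-71.3769 -51.7836] [174.7552  51.9992] [-20.6616   1.7606]
```

```bash
cat >> h.py <<'E'
from scipy.optimize import minimize
def nestH(x,y,g):
    h=np.zeros_like(x)
    def box(c,z): h[c]=np.maximum(h[c],z)
    box((abs(x)<18)&(y<0)&(y>-165),12)
    box((x>-175)&(x<172)&(abs(y)<50),12)
    ax=abs(y)-(46+(x+75)*(-22.5/68))
    box((x>-75)&(x<-7)&(ax>0)&(ax<10.5),26)
    box((x>6)&(x<172)&(abs(y)>25)&(abs(y)<32),52)
    box((x>38)&(x<172)&(abs(y)<32)&~((abs(y)<7)&(x<107)),58)
    box((abs(x)<5)&(y<26-g)&(y>-78-g),40)
    box((abs(x)<12)&(abs(y+78+g)<7),80)
    return h
def blockH(x,y,g): return np.where((abs(x)<55)&(abs(y)<22),36.,0.)
SUB=[(a,b) for a in(-1.3,0,1.3) for b in(-1.3,0,1.3)]
def fitpose(Q,H,p0):
    def cost(p):
        th=p[2];c,s=np.cos(th),np.sin(th);d=Q[:,:2]*1e3-p[:2];x=d[:,0]*c+d[:,1]*s;y=-d[:,0]*s+d[:,1]*c
        h=np.mean([H(x+a,y+b,p[3] if len(p)>3 else 0) for a,b in SUB],0)
        return np.mean(np.minimum(abs(Q[:,2]*1e3-h),12.))
    best=None
    for k in range(4):
        p0=np.array(p0,float);sx=np.vstack([p0]+[p0+np.eye(len(p0))[i]*([5,5,.03,5][i])*(-1)**k for i in range(len(p0))])
        r=minimize(cost,p0,method='Nelder-Mead',options=dict(initial_simplex=sx,xatol=.01,fatol=1e-5,maxiter=600));p0=r.x
    return r.x,r.fun
E
python3 - <<'E'
from h import *
np.set_printoptions(precision=3,suppress=True)
for n in('top','side'):
    P=np.load(f'pics/{n}0P.npy').reshape(-1,3)
    Q=P[(np.hypot(P[:,0]-.53,P[:,1]-.04)<.24)&(abs(P[:,2])<.12)&~(np.hypot(P[:,0]-.69,P[:,1]+.155)<.06)]
    x,f=fitpose(Q,nestH,[510,39,np.radians(101),3]);print(n,x,np.degrees(x[2]),f)
    Q=P[(np.hypot(P[:,0]-.539,P[:,1]+.293)<.085)&(abs(P[:,2])<.12)]
    x,f=fitpose(Q,blockH,[539,-293,np.radians(64.2)]);print(n,x,np.degrees(x[2]),f)
E
```

```text
top [511.824  42.576   1.761   1.647] 100.92259397446523 1.9496805099949872
top [ 540.294 -294.527    1.12 ] 64.16658448063895 2.149450924129839
side [512.669  41.869   1.764   2.017] 101.04768960709573 2.0811043798718076
side [ 541.612 -294.823    1.129] 64.66914409683483 3.6492216968001125
```

```bash
cat >> h.py <<'E'
def plan(tgt,yaw,n,pos=None,R0=None):
    """rows from measured pose to tgt (m) with jaw yaw (deg), tool pointing straight down at end"""
    o=bot.get_obs();pos=np.array(o['eef_pos'] if pos is None else pos);R=quat(o['tool_rot']) if R0 is None else R0
    c,s=np.cos(np.radians(yaw)),np.sin(np.radians(yaw))
    cur=R.as_matrix()
    if cur[:2,1]@np.array([c,s])<0:c,s=-c,-s
    T=Ro.from_matrix(np.array([[0,c,s],[0,s,-c],[-1,0,0]]))
    rv=(R.inv()*T).as_rotvec()/n; d=(np.array(tgt)-pos)/n; rows=[]
    for i in range(n):
        sh=R.inv().apply(d)/.04
        rows.append(np.r_[np.round(sh,3),np.round(rv/2/np.pi,4)].tolist()); R=R*Ro.from_rotvec(rv)
    print('max',np.abs(np.array(rows)[:,:3]).max(),np.abs(np.array(rows)[:,3:]).max()*360)
    for i in range(0,n,8): print(rows[i:i+8])
E
python3 -c "
from h import *
plan([.590,.057,.14],11,20)"
```

```text
max 0.91 3.204
[[0.114, -0.587, 0.695, 0.0089, 0.0, 0.0], [0.114, -0.547, 0.727, 0.0089, 0.0, 0.0], [0.114, -0.506, 0.757, 0.0089, 0.0, 0.0], [0.114, -0.463, 0.784, 0.0089, 0.0, 0.0], [0.114, -0.418, 0.809, 0.0089, 0.0, 0.0], [0.114, -0.372, 0.831, 0.0089, 0.0, 0.0], [0.114, -0.325, 0.851, 0.0089, 0.0, 0.0], [0.114, -0.276, 0.867, 0.0089, 0.0, 0.0]]
[[0.114, -0.227, 0.882, 0.0089, 0.0, 0.0], [0.113, -0.177, 0.893, 0.0089, 0.0, 0.0], [0.113, -0.127, 0.901, 0.0089, 0.0, 0.0], [0.113, -0.076, 0.907, 0.0089, 0.0, 0.0], [0.113, -0.025, 0.91, 0.0089, 0.0, 0.0], [0.113, 0.026, 0.91, 0.0089, 0.0, 0.0], [0.113, 0.077, 0.907, 0.0089, 0.0, 0.0], [0.113, 0.128, 0.901, 0.0089, 0.0, 0.0]]
[[0.113, 0.178, 0.893, 0.0089, 0.0, 0.0], [0.113, 0.228, 0.881, 0.0089, 0.0, 0.0], [0.113, 0.277, 0.867, 0.0089, 0.0, 0.0], [0.113, 0.325, 0.85, 0.0089, 0.0, 0.0]]
```

>>> step_arm(plan=[[0.11, -0.59, 0.7, 0.009, 0, 0], [0.11, -0.55, 0.73, 0.009, 0, 0], [0.11, -0.51, 0.76, 0.009, 0, 0], [0.11, -0.46, 0.78, 0.009, 0, 0], [0.11, -0.42, 0.81, 0.009, 0, 0], [0.11, -0.37, 0.83, 0.009, 0, 0], [0.11, -0.32, 0.85, 0.009, 0, 0], [0.11, -0.28, 0.87, 0.009, 0, 0]], fingers=-1)

```text
t: 1.1
eef_pos: [0.3389, 0.413, 0.1957]
tool_rot: [0.663, 0.246, 0.663, -0.246]
contact_force: [-0.1, 0.3, -0.0]
gripper_width: 0.999
```

>>> step_arm(plan=[[0.11, -0.23, 0.88, 0.009, 0, 0], [0.11, -0.18, 0.89, 0.009, 0, 0], [0.11, -0.13, 0.9, 0.009, 0, 0], [0.11, -0.08, 0.91, 0.009, 0, 0], [0.11, -0.02, 0.91, 0.009, 0, 0], [0.11, 0.03, 0.91, 0.009, 0, 0], [0.11, 0.08, 0.91, 0.009, 0, 0], [0.11, 0.13, 0.9, 0.009, 0, 0]])

```text
t: 2.1
eef_pos: [0.5055, 0.1743, 0.1606]
tool_rot: [0.591, 0.388, 0.591, -0.388]
contact_force: [0.1, -0.2, -1.0]
gripper_width: 1.0
```

>>> step_arm(plan=[[0.11, 0.18, 0.89, 0.009, 0, 0], [0.11, 0.23, 0.88, 0.009, 0, 0], [0.11, 0.28, 0.87, 0.009, 0, 0], [0.11, 0.32, 0.85, 0.009, 0, 0], [0, 0, 0, 0, 0, 0]])

```text
t: 2.72
eef_pos: [0.5889, 0.0523, 0.1428]
tool_rot: [0.543, 0.453, 0.542, -0.454]
contact_force: [-0.1, 0.4, -0.4]
gripper_width: 1.0
```

```bash
python3 -c "
from h import *
print(bot.get_obs()['contact_force'])
plan([.590,.057,.05],11,4)"
```

```text
[-0.09908055  0.37386361 -0.41678965]
max 0.58 0.18
[[0.58, 0.012, -0.029, -0.0005, 0.0001, 0.0], [0.58, 0.012, -0.029, -0.0005, 0.0001, 0.0], [0.58, 0.012, -0.028, -0.0005, 0.0001, 0.0], [0.58, 0.012, -0.028, -0.0005, 0.0001, 0.0]]
```

>>> step_arm(plan=[[0.3, 0.02, -0.06, -0.001, 0, 0], [0.6, 0.02, -0.05, -0.001, 0, 0], [0.7, 0.01, 0, 0, 0, 0], [0.7, 0, 0, 0, 0, 0], [0, 0, 0, 0, 0, 0]])

```text
t: 3.35
eef_pos: [0.5866, 0.0621, 0.0488]
tool_rot: [0.546, 0.446, 0.549, -0.449]
contact_force: [1.0, -0.8, 0.6]
gripper_width: 1.001
```

>>> step_arm(plan=[[0, 0, 0, 0, 0, 0], [0, 0, 0, 0, 0, 0], [0, 0, 0, 0, 0, 0], [0, 0, 0, 0, 0, 0], [0, 0, 0, 0, 0, 0]], fingers=1, force=30)

```text
t: 3.98
eef_pos: [0.5898, 0.0606, 0.0519]
tool_rot: [0.547, 0.449, 0.546, -0.448]
contact_force: [-0.6, 0.3, 5.9]
gripper_width: 0.156
```

```bash
python3 -c "
from h import *
o=bot.get_obs();print(o['eef_pos'],o['contact_force'],o['gripper_width'])
shot('side','side1')
p=o['eef_pos']
plan(p+np.array([.9816,.1908,0])*.067,11,8)"
```

```text
[0.58975715 0.06057137 0.05192188] [-0.63007906  0.29634377  5.90552306] 0.1563013722588302
max 0.209 0.036000000000000004
[[0.0, 0.209, 0.001, 0.0001, -0.0, -0.0], [0.0, 0.209, 0.001, 0.0001, -0.0, -0.0], [0.0, 0.209, 0.001, 0.0001, -0.0, -0.0], [0.0, 0.209, 0.001, 0.0001, -0.0, -0.0], [0.0, 0.209, 0.0, 0.0001, -0.0, -0.0], [0.0, 0.209, 0.0, 0.0001, -0.0, -0.0], [-0.0, 0.209, 0.0, 0.0001, -0.0, -0.0], [-0.0, 0.209, 0.0, 0.0001, -0.0, -0.0]]
```

View pics/side1.png

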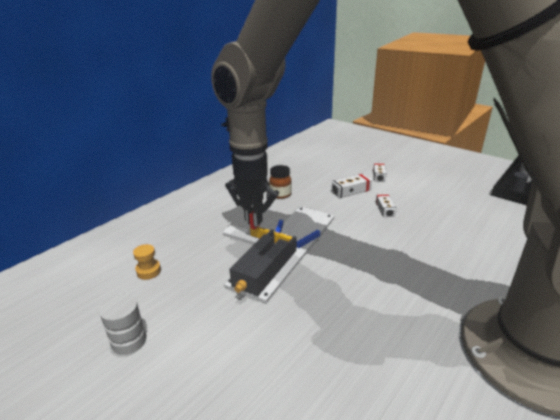

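The jaws hold the tab at (253,215), with an opening of about 13 mm. I'll slide the gate open.

>>> step_arm(plan=[[-0.03, 0.19, 0, 0, 0, 0], [-0.02, 0.19, 0, 0, 0, 0], [0, 0.2, 0, 0, 0, 0], [0, 0.2, 0, 0, 0, 0], [0, 0.2, 0, 0, 0, 0], [0, 0.2, 0, 0, 0, 0], [0, 0.2, 0, 0, 0, 0], [0, 0.18, 0, 0, 0, 0]])

```text
t: 5.03
eef_pos: [0.65, 0.0724, 0.0522]
tool_rot: [0.546, 0.448, 0.547, -0.449]
contact_force: [-2.9, -2.8, -19.8]
gripper_width: 0.153
```

>>> step_arm(plan=[[0, 0, 0, 0, 0, 0], [0, 0, 0, 0, 0, 0], [0, 0, 0, 0, 0, 0]])

```text
t: 5.4
eef_pos: [0.6506, 0.0725, 0.0523]
tool_rot: [0.547, 0.448, 0.546, -0.449]
contact_force: [1.2, -2.3, -28.5]
gripper_width: 0.159
```

```bash
python3 -c "
from h import *
o=bot.get_obs();print(o['eef_pos'],o['contact_force'],o['gripper_width'])
d=o['eef_pos'][:2]-[.512,.042];th=np.radians(101);print(d@[np.cos(th),np.sin(th)],d@[-np.sin(th),np.cos(th)])"
```

```text
[0.65063572 0.07253033 0.05225656] [  1.22104657  -2.31202164 -28.46639372] 0.15937833650649902
0.003516459641929339 -0.1419140566479867
```

>>> step_arm(plan=[[0, 0, 0, 0, 0, 0], [0, 0, 0, 0, 0, 0], [0, 0, 0, 0, 0, 0], [-0.5, 0, 0, 0, 0, 0], [-1, 0, 0, 0, 0, 0], [-1, 0, 0, 0, 0, 0], [0, 0, 0, 0, 0, 0]], fingers=-1)

```text
t: 6.28
eef_pos: [0.6536, 0.0726, 0.1588]
tool_rot: [0.548, 0.451, 0.545, -0.446]
contact_force: [-0.0, -0.4, 0.3]
gripper_width: 1.001
```

```bash
python3 -c "
from h import *
P,d=shot('side','side2')
P=cloud('side',d).reshape(-1,3)
Q=P[(np.hypot(P[:,0]-.53,P[:,1]-.04)<.24)&(abs(P[:,2])<.1)&~(np.hypot(P[:,0]-.69,P[:,1]+.155)<.06)]
x,f=fitpose(Q,nestH,[512,42,np.radians(101),63]);print(x,f,np.degrees(x[2]))
plan([.541,-.2945,.14],-25.5,12)"
```

```text
[512.43298812  41.6578968    1.76482449  63.19156436] 2.139566623734112 101.11699466324191
max 0.799 3.06
[[0.032, -0.376, 0.705, 0.0085, -0.0, -0.0001], [0.032, -0.338, 0.724, 0.0085, -0.0, -0.0001], [0.033, -0.299, 0.741, 0.0085, -0.0, -0.0001], [0.033, -0.259, 0.756, 0.0085, -0.0, -0.0001], [0.033, -0.218, 0.769, 0.0085, -0.0, -0.0001], [0.033, -0.177, 0.779, 0.0085, -0.0, -0.0001], [0.034, -0.135, 0.788, 0.0085, -0.0, -0.0001], [0.034, -0.093, 0.794, 0.0085, -0.0, -0.0001]]
[[0.034, -0.05, 0.798, 0.0085, -0.0, -0.0001], [0.034, -0.007, 0.799, 0.0085, -0.0, -0.0001], [0.034, 0.035, 0.798, 0.0085, -0.0, -0.0001], [0.034, 0.078, 0.795, 0.0085, -0.0, -0.0001]]
```

View pics/side2.png

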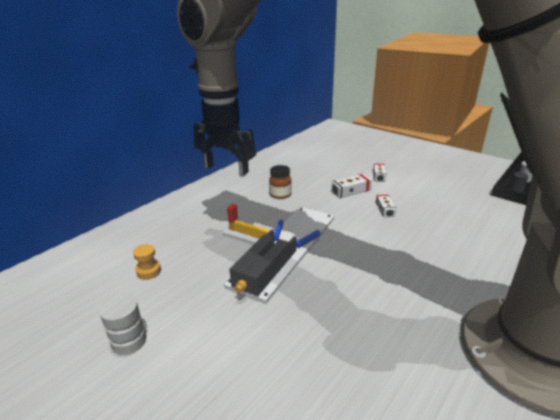

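The gate tip has cleared the mouth, and the fit gives an opening of about 63 mm. Next I'll go to the block and grip it 25 mm behind its centre.

```bash
python3 -c "
from h import *
plan([.530,-.317,.12],-25.6,13)"
```

```text
max 0.785 2.8440000000000003
[[0.068, -0.377, 0.689, 0.0079, -0.0, -0.0001], [0.068, -0.342, 0.707, 0.0079, -0.0, -0.0001], [0.068, -0.307, 0.723, 0.0079, -0.0, -0.0001], [0.069, -0.271, 0.737, 0.0079, -0.0, -0.0001], [0.069, -0.234, 0.75, 0.0079, -0.0, -0.0001], [0.069, -0.197, 0.76, 0.0079, -0.0, -0.0001], [0.069, -0.159, 0.769, 0.0079, -0.0, -0.0001], [0.069, -0.12, 0.776, 0.0079, -0.0, -0.0001]]
[[0.07, -0.082, 0.781, 0.0079, -0.0, -0.0001], [0.07, -0.043, 0.784, 0.0079, -0.0, -0.0001], [0.07, -0.004, 0.785, 0.0079, -0.0, -0.0001], [0.07, 0.035, 0.785, 0.0079, -0.0, -0.0001], [0.07, 0.073, 0.782, 0.0079, -0.0, -0.0001]]
```

>>> step_arm(plan=[[0, -0.38, 0.69, 0.008, 0, 0], [0, -0.34, 0.71, 0.008, 0, 0], [0, -0.31, 0.72, 0.008, 0, 0], [0, -0.27, 0.74, 0.008, 0, 0], [0, -0.23, 0.75, 0.008, 0, 0], [0, -0.2, 0.76, 0.008, 0, 0], [0, -0.16, 0.77, 0.008, 0, 0], [0.1, -0.12, 0.78, 0.008, 0, 0]])

```text
t: 7.32
eef_pos: [0.574, -0.1694, 0.1495]
tool_rot: [0.445, 0.55, 0.445, -0.549]
contact_force: [0.5, -0.3, -0.5]
gripper_width: 1.0
```

>>> step_arm(plan=[[0.2, -0.08, 0.78, 0.008, 0, 0], [0.2, -0.04, 0.78, 0.008, 0, 0], [0.2, 0, 0.79, 0.008, 0, 0], [0.2, 0.04, 0.79, 0.008, 0, 0], [0.2, 0.07, 0.78, 0.008, 0, 0], [0, 0, 0, 0, 0, 0], [0, 0, 0, 0, 0, 0]])

```text
t: 8.2
eef_pos: [0.5267, -0.317, 0.1092]
tool_rot: [0.374, 0.6, 0.374, -0.6]
contact_force: [0.3, 0.3, 0.2]
gripper_width: 0.995
```

```bash
python3 -c "
from h import *
shot('side','side3')
plan([.530,-.317,.016],-25.6,5)"
```

```text
max 0.467 0.10799999999999998
[[0.467, 0.014, -0.003, -0.0003, -0.0, -0.0], [0.467, 0.014, -0.003, -0.0003, -0.0, -0.0], [0.467, 0.014, -0.003, -0.0003, -0.0, -0.0], [0.467, 0.014, -0.004, -0.0003, -0.0, -0.0], [0.467, 0.014, -0.004, -0.0003, -0.0, -0.0]]
```

View pics/side3.png

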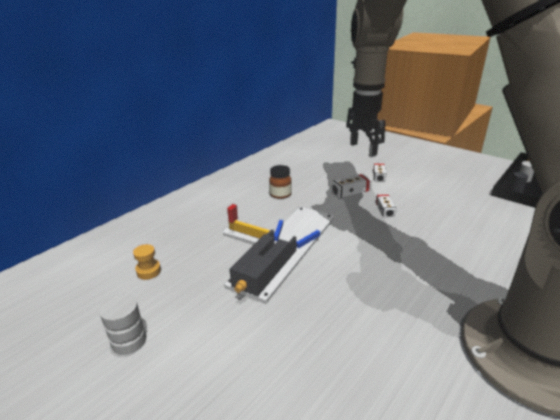

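The open gripper is above the rear half of the block at (350,186). I'll descend and grip.

>>> step_arm(plan=[[0.3, 0.07, 0, 0, 0, 0], [0.6, 0, 0, 0, 0, 0], [0.6, 0, 0, 0, 0, 0], [0.5, 0, 0, 0, 0, 0], [0.3, 0, 0, 0, 0, 0], [0, 0, 0, 0, 0, 0]])

```text
t: 9.0
eef_pos: [0.5289, -0.3179, 0.0164]
tool_rot: [-0.373, -0.6, -0.374, 0.6]
contact_force: [0.8, 0.1, 0.4]
gripper_width: 1.0
```

>>> step_arm(plan=[[0, 0, 0, 0, 0, 0], [0, 0, 0, 0, 0, 0], [0, 0, 0, 0, 0, 0], [0, 0, 0, 0, 0, 0], [0, 0, 0, 0, 0, 0]], fingers=1, force=50)

```text
t: 9.62
eef_pos: [0.53, -0.3187, 0.0182]
tool_rot: [0.374, 0.601, 0.373, -0.6]
contact_force: [-1.2, 0.6, 6.1]
gripper_width: 0.502
```

>>> step_arm(plan=[[-0.3, 0, 0, 0, 0, 0], [-0.6, 0, 0, 0, 0, 0], [-0.6, 0, 0, 0, 0, 0], [0, 0, 0, 0, 0, 0]])

```text
t: 10.12
eef_pos: [0.5301, -0.3189, 0.0789]
tool_rot: [0.375, 0.601, 0.373, -0.6]
contact_force: [0.1, 0.0, -4.1]
gripper_width: 0.498
```

```bash
python3 -c "
from h import *
o=bot.get_obs();R=quat(o['tool_rot']).as_matrix();print(R[:,1],np.degrees(np.arctan2(R[1,1],R[0,1])))
P,d=shot('side','side4');P,d2=shot('top','top4')
np.save('pics/s4P.npy',cloud('side',d));np.save('pics/t4P.npy',cloud('top',d2))
c=cv2.imread('pics/side4.png')[120:240,300:460];cv2.imwrite('pics/side4z.png',cv2.resize(c,None,fx=5,fy=5,interpolation=2))
"
```

```text
[ 0.89739465 -0.44121873  0.00297872] -26.18179203739141
```

View pics/side4z.png

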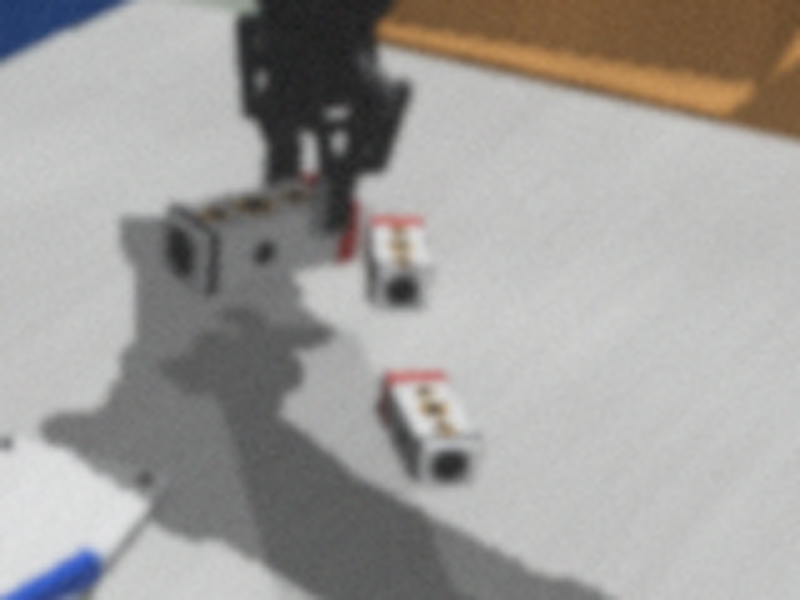

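View pics/top4.png

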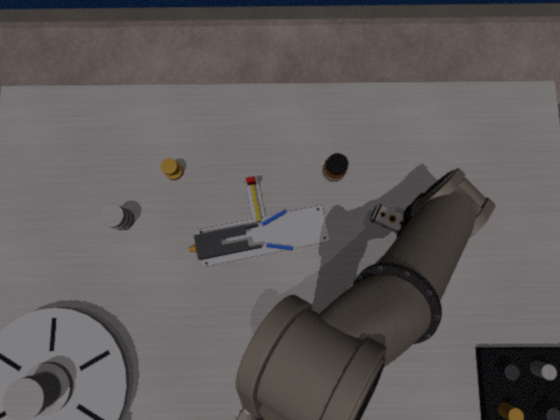

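The block is held level, black end toward the nest. I'll carry it to the apron.

```bash
python3 -c "
from h import *
plan([.545,-.1263,.08],11,8)"
```

```text
max 0.6 4.644
[[-0.01, -0.219, -0.559, -0.0129, -0.0, 0.0], [-0.01, -0.173, -0.575, -0.0129, -0.0, 0.0], [-0.01, -0.125, -0.587, -0.0129, -0.0, 0.0], [-0.01, -0.077, -0.595, -0.0129, -0.0, 0.0], [-0.01, -0.029, -0.6, -0.0129, -0.0, 0.0], [-0.01, 0.02, -0.6, -0.0129, -0.0, 0.0], [-0.01, 0.068, -0.596, -0.0129, -0.0, 0.0], [-0.01, 0.116, -0.589, -0.0129, -0.0, 0.0]]
```

>>> step_arm(plan=[[0, -0.22, -0.56, -0.013, 0, 0], [0, -0.17, -0.57, -0.013, 0, 0], [0, -0.12, -0.59, -0.013, 0, 0], [0, -0.08, -0.6, -0.013, 0, 0], [0, -0.03, -0.6, -0.013, 0, 0], [0, 0.02, -0.6, -0.013, 0, 0], [0, 0.07, -0.6, -0.013, 0, 0], [0, 0.12, -0.59, -0.013, 0, 0]])

```text
t: 11.22
eef_pos: [0.5456, -0.1249, 0.0773]
tool_rot: [0.548, 0.447, 0.548, -0.447]
contact_force: [0.0, -0.3, -4.4]
gripper_width: 0.5
```

>>> step_arm(plan=[[0, 0, 0, 0, 0, 0], [0, 0, 0, 0, 0, 0]])

```text
t: 11.48
eef_pos: [0.5454, -0.1269, 0.0774]
tool_rot: [0.547, 0.448, 0.546, -0.449]
contact_force: [1.0, -0.7, -3.2]
gripper_width: 0.501
```

```bash
python3 -c "
from h import *
np.set_printoptions(precision=3,suppress=True)
o=bot.get_obs();R=quat(o['tool_rot']).as_matrix();print(R,np.degrees(np.arctan2(R[1,1],R[0,1])))
plan([.545,-.1263,.0315],11,3)
p,d=shot('top','top5');P=cloud('top',d).reshape(-1,3)
th=np.radians(101);e=np.array([np.cos(th),np.sin(th)]);f=np.array([-e[1],e[0]])
D=P[:,:2]-[.5123,.042];k=(abs(D@e)<.3)&(abs(D@f)<.06)&(P[:,2]>.085)&(P[:,2]<.11)
print(k.sum())
x=(D@e)[k]*1e3;y=(D@f)[k]*1e3;print(np.percentile(x,[0,2,98,100]),np.percentile(y,[0,2,50,98,100]),np.median(P[k,2]))
c=cv2.imread('pics/top5.png')[160:290,200:360];cv2.imwrite('pics/top5z.png',cv2.resize(cv2.convertScaleAbs(c,alpha=1.6),None,fx=4.5,fy=4.5,interpolation=2))
"
```

```text
[[ 0.     0.981  0.195]
 [-0.001  0.195 -0.981]
 [-1.     0.     0.001]] 11.259975689289773
max 0.382 0.07200000000000001
[[0.382, -0.002, -0.006, 0.0002, 0.0, -0.0], [0.382, -0.002, -0.006, 0.0002, 0.0, -0.0], [0.382, -0.002, -0.006, 0.0002, 0.0, -0.0]]
237
[-134.585 -129.376  -90.337  -89.87 ] [-20.575 -19.499  -2.041  22.609  23.544] 0.09451349507378848
```

View pics/top5z.png

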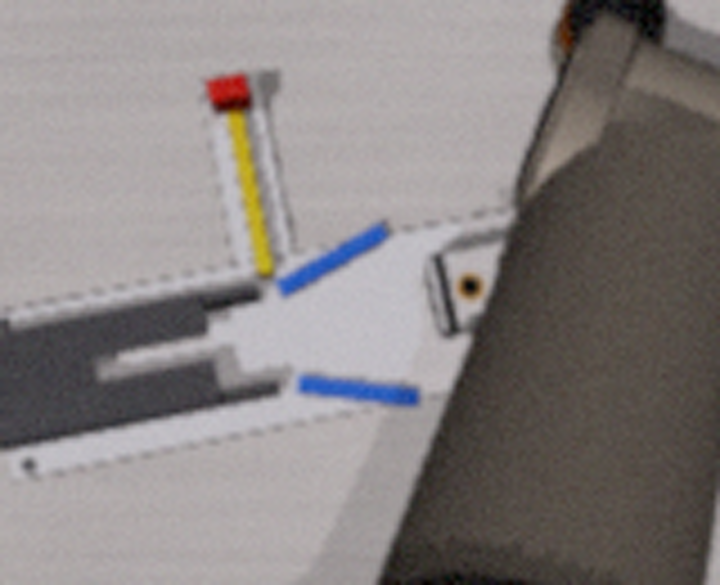

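The block is over the apron with its nose at nest x of about -90, and it looks about 1.5 mm off in +y. I'll correct part of that and descend.

>>> step_arm(plan=[[0.3, 0.025, 0, 0.0007, 0, 0], [0.5, 0, 0, 0, 0, 0], [0.25, 0, 0, 0, 0, 0], [0.1, 0, 0, 0, 0, 0], [0, 0, 0, 0, 0, 0], [0, 0, 0, 0, 0, 0]])

```text
t: 12.28
eef_pos: [0.5468, -0.1264, 0.0318]
tool_rot: [0.546, 0.45, 0.545, -0.45]
contact_force: [-0.8, 0.8, -3.6]
gripper_width: 0.505
```

```bash
cat >> h.py <<'E'
def nst(z=0):
    o=bot.get_obs();th=np.radians(101);e=np.array([np.cos(th),np.sin(th)]);f=np.array([-e[1],e[0]]);d=o['eef_pos'][:2]-[.5123,.042]
    R=quat(o['tool_rot']).as_matrix()
    print('t %.2f nest x %.1f y %.1f z %.1f yaw %.2f'%(o['t'],d@e*1e3,d@f*1e3,o['eef_pos'][2]*1e3,np.degrees(np.arctan2(R[1,1],R[0,1]))),'Fx %.1f Fy %.1f Fz %.1f'%(o['contact_force'][:2]@e,o['contact_force'][:2]@f,o['contact_force'][2]),'w %.3f'%o['gripper_width'])
E
python3 -c "
from h import *
nst()
np.set_printoptions(precision=3,suppress=True)
p,d=shot('top','top6');P=cloud('top',d).reshape(-1,3)
th=np.radians(101);e=np.array([np.cos(th),np.sin(th)]);f=np.array([-e[1],e[0]])
D=P[:,:2]-[.5123,.042];k=(abs(D@e)<.3)&(abs(D@f)<.06)&(P[:,2]>.042)&(P[:,2]<.058)&(D@e<-.03)
x=(D@e)[k]*1e3;y=(D@f)[k]*1e3;print(np.percentile(x,[0,2,98,100]),np.percentile(y,[0,2,50,98,100]),np.median(P[k,2]))
p,d=shot('side','side6')
c=cv2.imread('pics/side6.png')[150:300,220:380];cv2.imwrite('pics/side6z.png',cv2.resize(c,None,fx=4,fy=4,interpolation=2))
"
```

```text
t 12.28 nest x -171.9 y -1.8 z 31.8 yaw 11.00 Fx 0.9 Fy 0.7 Fz -3.6 w 0.505
[-130.013 -126.04   -90.169  -89.736] [-22.829 -21.976  -5.561  20.408  22.095] 0.04938787953259682
```

View pics/side6z.png

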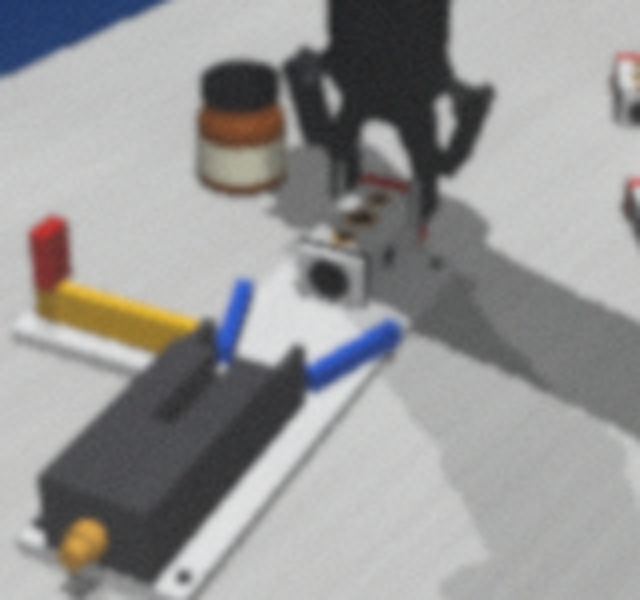

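>>> step_arm(plan=[[0, -0.02, -0.25, 0, 0, 0], [0, 0, -0.25, 0, 0, 0], [0, 0, -0.25, 0, 0, 0], [0, 0, -0.25, 0, 0, 0], [0, 0, -0.25, 0, 0, 0], [0, 0, -0.25, 0, 0, 0], [0, 0, -0.2, 0, 0, 0], [0, 0, -0.1, 0, 0, 0]])

```text
t: 13.38
eef_pos: [0.5317, -0.0551, 0.0313]
tool_rot: [0.546, 0.45, 0.546, -0.45]
contact_force: [-0.3, 0.4, -4.7]
gripper_width: 0.503
```

```bash
python3 -c "
from h import *
nst()
np.set_printoptions(precision=3,suppress=True)
p,d=shot('top','top7');P=cloud('top',d).reshape(-1,3)
th=np.radians(101);e=np.array([np.cos(th),np.sin(th)]);f=np.array([-e[1],e[0]])
D=P[:,:2]-[.5123,.042];k=(abs(D@e)<.3)&(abs(D@f)<.06)&(P[:,2]>.042)&(P[:,2]<.058)&(D@e<-.005)
x=(D@e)[k]*1e3;y=(D@f)[k]*1e3;print(np.percentile(x,[0,2,98,100]),np.percentile(y,[0,2,50,98,100]),np.median(P[k,2]))
c=cv2.imread('pics/top7.png')[180:280,200:340];cv2.imwrite('pics/top7z.png',cv2.resize(cv2.convertScaleAbs(c,alpha=1.6),None,fx=5,fy=5,interpolation=2))
"
```

```text
t 13.38 nest x -99.1 y -0.5 z 31.3 yaw 11.04 Fx 0.5 Fy 0.2 Fz -4.7 w 0.503
[-31.313 -30.086 -16.978 -16.978] [-20.807 -20.701 -15.146  -3.216  -2.098] 0.04812947058305328
```

View pics/top7z.png

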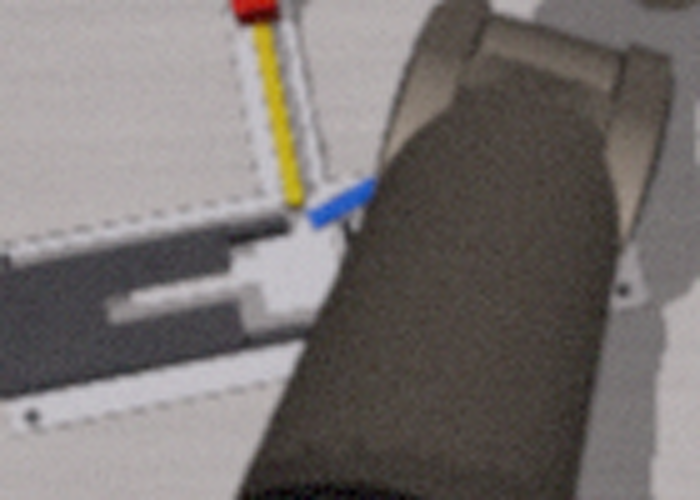

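>>> step_arm(plan=[[0, 0, -0.1, 0, 0, 0], [0, 0, -0.1, 0, 0, 0], [0, 0, -0.1, 0, 0, 0], [0, 0, -0.1, 0, 0, 0], [0, 0, -0.1, 0, 0, 0]])

```text
t: 14.05
eef_pos: [0.528, -0.0359, 0.0313]
tool_rot: [0.546, 0.45, 0.546, -0.45]
contact_force: [0.2, -0.0, -4.7]
gripper_width: 0.505
```

>>> step_arm(plan=[[0, 0, -0.1, 0, 0, 0], [0, 0, -0.1, 0, 0, 0], [0, 0, -0.1, 0, 0, 0], [0, 0, -0.1, 0, 0, 0]])

```text
t: 14.55
eef_pos: [0.5249, -0.0202, 0.0313]
tool_rot: [0.546, 0.45, 0.546, -0.45]
contact_force: [-0.1, 0.1, -4.7]
gripper_width: 0.503
```

```bash
python3 -c "
from h import *
nst()"
```

```text
t 14.55 nest x -63.5 y -0.5 z 31.3 yaw 11.01 Fx 0.1 Fy 0.0 Fz -4.7 w 0.503
```

No contact yet, with the nose at about x +18 mm. Continuing.

>>> step_arm(plan=[[0, 0, -0.15, 0, 0, 0], [0, 0, -0.15, 0, 0, 0], [0, 0, -0.15, 0, 0, 0], [0, 0, -0.15, 0, 0, 0]])

```text
t: 15.05
eef_pos: [0.5203, 0.0036, 0.0313]
tool_rot: [0.546, 0.45, 0.546, -0.45]
contact_force: [0.2, -0.5, -4.1]
gripper_width: 0.5
```

>>> step_arm(plan=[[0, 0, -0.15, 0, 0, 0], [0, 0, -0.15, 0, 0, 0], [0, 0, -0.1, 0, 0, 0], [0, 0, 0, 0, 0, 0]])

```text
t: 15.55
eef_pos: [0.5173, 0.0192, 0.0313]
tool_rot: [0.546, 0.45, 0.546, -0.45]
contact_force: [-0.4, 0.4, -3.4]
gripper_width: 0.501
```

```bash
python3 -c "
from h import *
nst()
shot('side','side8')
c=cv2.imread('pics/side8.png')[150:300,200:360];cv2.imwrite('pics/side8z.png',cv2.resize(c,None,fx=4,fy=4,interpolation=2))
"
```

```text
t 15.55 nest x -23.3 y -0.5 z 31.3 yaw 11.04 Fx 0.5 Fy 0.4 Fz -3.4 w 0.501
```

View pics/side8z.png

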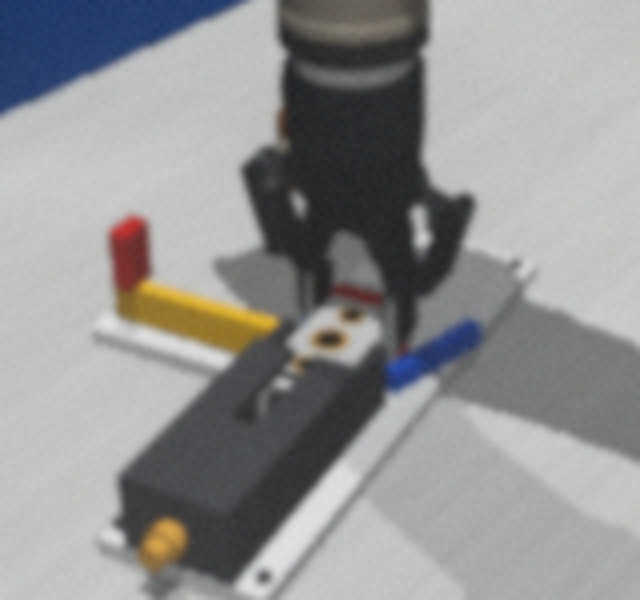

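>>> step_arm(plan=[[0.03, 0, 0, 0, 0, 0], [0, 0, 0, 0, 0, 0]])

```text
t: 15.85
eef_pos: [0.5175, 0.0185, 0.0303]
tool_rot: [0.546, 0.45, 0.545, -0.45]
contact_force: [-0.4, -0.3, -1.4]
gripper_width: 0.504
```

>>> step_arm(plan=[[0, 0, 0, 0, 0, 0], [0, 0, 0, 0, 0, 0], [0, 0, 0, 0, 0, 0], [-0.5, 0, 0, 0, 0, 0], [-0.8, 0, 0.3, 0, 0, 0], [-0.2, 0, 0.6, 0, 0, 0], [0, 0, 0.4, 0, 0, 0]], fingers=-0.4)

```text
t: 16.73
eef_pos: [0.528, -0.0332, 0.0908]
tool_rot: [0.546, 0.45, 0.545, -0.449]
contact_force: [0.7, 0.8, -0.8]
gripper_width: 0.697
```

>>> step_arm(plan=[[0, 0, 0, 0, 0, 0], [0, 0, 0, 0, 0, 0], [0, 0, 0, 0, 0, 0], [0, 0, 0, 0, 0, 0], [0, 0, 0, 0, 0, 0]], fingers=1)

```text
t: 17.35
eef_pos: [0.5272, -0.0319, 0.09]
tool_rot: [0.546, 0.45, 0.546, -0.45]
contact_force: [0.4, 0.1, -0.0]
gripper_width: 0.002
```

```bash
python3 -c "
from h import *
nst()
shot('side','side9')
c=cv2.imread('pics/side9.png')[150:300,200:360];cv2.imwrite('pics/side9z.png',cv2.resize(c,None,fx=4,fy=4,interpolation=2))
"
```

```text
t 17.35 nest x -75.4 y -0.6 z 90.0 yaw 11.04 Fx 0.1 Fy -0.5 Fz -0.0 w 0.002
```

View pics/side9z.png

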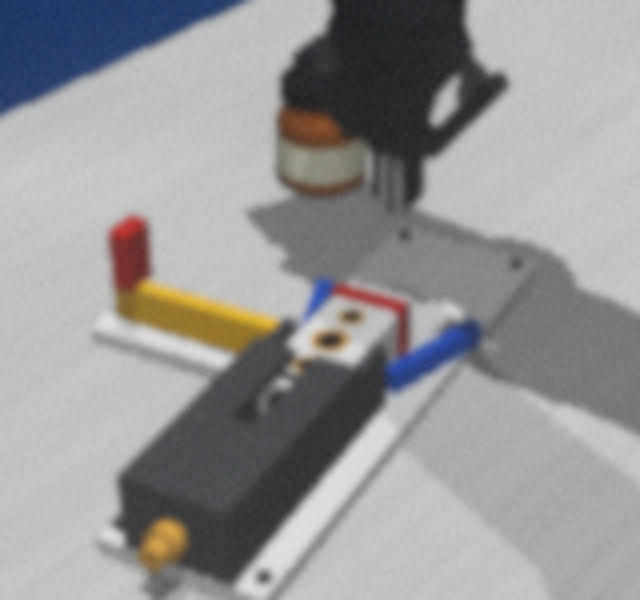

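>>> step_arm(plan=[[0.4, -0.01, 0, 0, 0, 0], [0.6, 0, 0, 0, 0, 0], [0.5, 0, 0, 0, 0, 0], [0.2, 0, 0, 0, 0, 0], [0, 0, 0, 0, 0, 0]])

```text
t: 18.02
eef_pos: [0.5263, -0.0325, 0.0214]
tool_rot: [0.545, 0.449, 0.546, -0.45]
contact_force: [-0.2, -0.0, 0.9]
gripper_width: 0.001
```

>>> step_arm(plan=[[0, 0, -0.08, 0, 0, 0], [0, 0, -0.08, 0, 0, 0], [0, 0, -0.08, 0, 0, 0], [0, 0, -0.08, 0, 0, 0], [0, 0, -0.08, 0, 0, 0], [0, 0, -0.08, 0, 0, 0]])

```text
t: 18.77
eef_pos: [0.5237, -0.0141, 0.0224]
tool_rot: [0.546, 0.45, 0.545, -0.45]
contact_force: [0.6, -4.1, 2.8]
gripper_width: 0.001
```

```bash
python3 -c "
from h import *
nst()
shot('side','side10')
c=cv2.imread('pics/side10.png')[150:300,200:360];cv2.imwrite('pics/side10z.png',cv2.resize(c,None,fx=4,fy=4,interpolation=2))
"
```

```text
t 18.77 nest x -57.2 y -0.5 z 22.4 yaw 10.96 Fx -4.2 Fy 0.2 Fz 2.8 w 0.001
```

View pics/side10z.png

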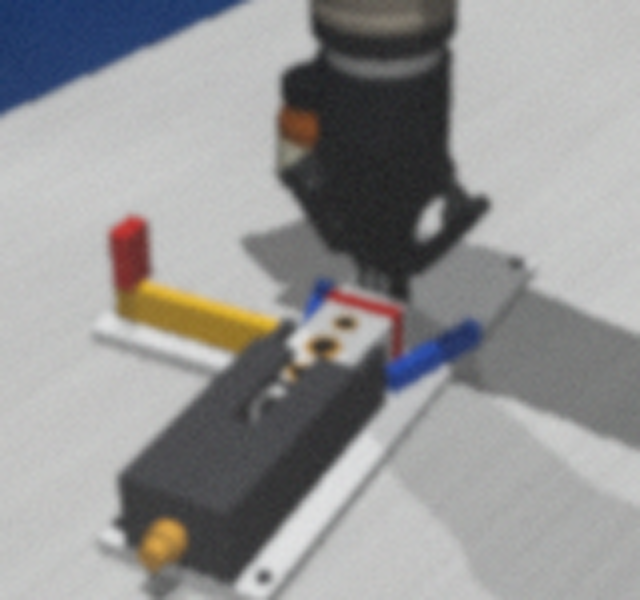

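Pushing the block now, at about 4 N of drag. Next is the approach to nose x of about 108.

>>> step_arm(plan=[[0, 0, -0.1, 0, 0, 0], [0, 0, -0.1, 0, 0, 0], [0, 0, -0.1, 0, 0, 0], [0, 0, -0.1, 0, 0, 0], [0, 0, -0.1, 0, 0, 0]])

```text
t: 19.45
eef_pos: [0.5193, 0.0064, 0.0221]
tool_rot: [0.546, 0.45, 0.546, -0.45]
contact_force: [0.8, -3.9, 3.4]
gripper_width: -0.001
```

>>> step_arm(plan=[[0, 0, -0.1, 0, 0, 0], [0, 0, -0.1, 0, 0, 0], [0, 0, -0.1, 0, 0, 0], [0, 0, -0.1, 0, 0, 0]])

```text
t: 19.95
eef_pos: [0.5162, 0.0222, 0.0221]
tool_rot: [0.546, 0.45, 0.546, -0.45]
contact_force: [1.4, -3.7, 3.6]
gripper_width: -0.004
```

>>> step_arm(plan=[[0, 0, -0.1, 0, 0, 0], [0, 0, -0.05, 0, 0, 0]])

```text
t: 20.2
eef_pos: [0.515, 0.0282, 0.022]
tool_rot: [0.546, 0.45, 0.546, -0.45]
contact_force: [0.1, -3.1, 2.6]
gripper_width: 0.001
```

```bash
python3 -c "
from h import *
nst()
shot('side','side11')
c=cv2.imread('pics/side11.png')[150:300,200:360];cv2.imwrite('pics/side11z.png',cv2.resize(c,None,fx=4,fy=4,interpolation=2))
"
```

```text
t 20.20 nest x -14.0 y -0.0 z 22.0 yaw 11.03 Fx -3.1 Fy 0.5 Fz 2.6 w 0.001
```

View pics/side11z.png

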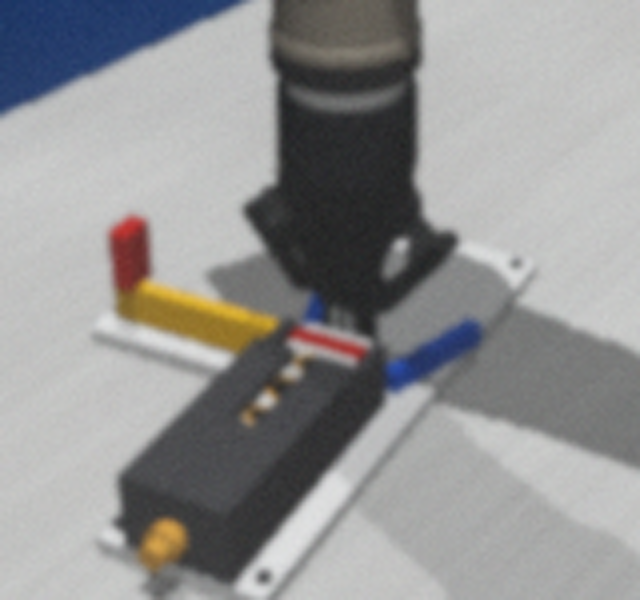

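The rear end is at the pocket mouth, with the nose at about x 107. From here I'll go by feel.

>>> step_arm(plan=[[0, 0, -0.05, 0, 0, 0], [0, 0, -0.05, 0, 0, 0], [0, 0, -0.04, 0, 0, 0], [0, 0, -0.03, 0, 0, 0]])

```text
t: 20.75
eef_pos: [0.5137, 0.0347, 0.022]
tool_rot: [0.546, 0.45, 0.546, -0.45]
contact_force: [0.8, -3.0, -0.2]
gripper_width: -0.001
```

>>> step_arm(plan=[[0, 0, -0.02, 0, 0, 0], [0, 0, -0.02, 0, 0, 0]])

```text
t: 21.0
eef_pos: [0.5134, 0.0362, 0.022]
tool_rot: [0.546, 0.45, 0.546, -0.45]
contact_force: [0.5, -2.4, 0.4]
gripper_width: 0.002
```

>>> step_arm(plan=[[0, 0, -0.02, 0, 0, 0], [0, 0, -0.02, 0, 0, 0]])

```text
t: 21.25
eef_pos: [0.5131, 0.0378, 0.022]
tool_rot: [0.546, 0.45, 0.546, -0.45]
contact_force: [1.5, -2.4, -0.7]
gripper_width: -0.002
```

>>> step_arm(plan=[[0, 0, -0.02, 0, 0, 0], [0, 0, -0.02, 0, 0, 0]])

```text
t: 21.5
eef_pos: [0.5128, 0.0393, 0.022]
tool_rot: [0.546, 0.45, 0.546, -0.45]
contact_force: [-0.2, -1.2, -1.0]
gripper_width: 0.001
```

>>> step_arm(plan=[[0, 0, -0.02, 0, 0, 0], [0, 0, -0.02, 0, 0, 0]])

```text
t: 21.75
eef_pos: [0.5128, 0.04, 0.0221]
tool_rot: [0.546, 0.45, 0.545, -0.45]
contact_force: [2.1, -5.4, -2.9]
gripper_width: 0.001
```

The force is rising and the advance has stalled, so this is probably the stop. I'll press gently.

>>> step_arm(plan=[[0, 0, -0.02, 0, 0, 0]])

```text
t: 21.88
eef_pos: [0.5128, 0.04, 0.0221]
tool_rot: [0.546, 0.45, 0.545, -0.45]
contact_force: [1.2, -7.8, -2.5]
gripper_width: 0.001
```

>>> step_arm(plan=[[0, 0, -0.02, 0, 0, 0]])

```text
t: 22.0
eef_pos: [0.5128, 0.0401, 0.0222]
tool_rot: [0.546, 0.45, 0.544, -0.451]
contact_force: [1.9, -10.0, -2.6]
gripper_width: 0.001
```

>>> step_arm(plan=[[0, 0, -0.04, 0, 0, 0]])

```text
t: 22.12
eef_pos: [0.5129, 0.0401, 0.0222]
tool_rot: [0.546, 0.45, 0.544, -0.451]
contact_force: [2.7, -14.8, -2.8]
gripper_width: 0.002
```

>>> step_arm(plan=[[0, 0, -0.04, 0, 0, 0]])

```text
t: 22.25
eef_pos: [0.5128, 0.0401, 0.0223]
tool_rot: [0.547, 0.45, 0.543, -0.452]
contact_force: [2.2, -18.8, -1.3]
gripper_width: 0.004
```

>>> step_arm(plan=[[0, 0, -0.03, 0, 0, 0], [0, 0, 0, 0, 0, 0], [0, 0, 0, 0, 0, 0]])

```text
t: 22.62
eef_pos: [0.5128, 0.0401, 0.0224]
tool_rot: [0.547, 0.45, 0.542, -0.452]
contact_force: [2.9, -19.6, -2.1]
gripper_width: 0.0
```

```bash
python3 -c "
from h import *
nst()
shot('side','side12');
c=cv2.imread('pics/side12.png')[150:300,200:360];cv2.imwrite('pics/side12z.png',cv2.resize(c,None,fx=4,fy=4,interpolation=2))
nst()
"
```

```text
t 22.62 nest x -1.9 y -0.1 z 22.4 yaw 10.69 Fx -19.8 Fy 0.9 Fz -2.1 w 0.000
t 22.68 nest x -2.0 y -0.1 z 22.4 yaw 10.68 Fx -18.6 Fy -0.4 Fz -1.8 w -0.001
```

View pics/side12z.png

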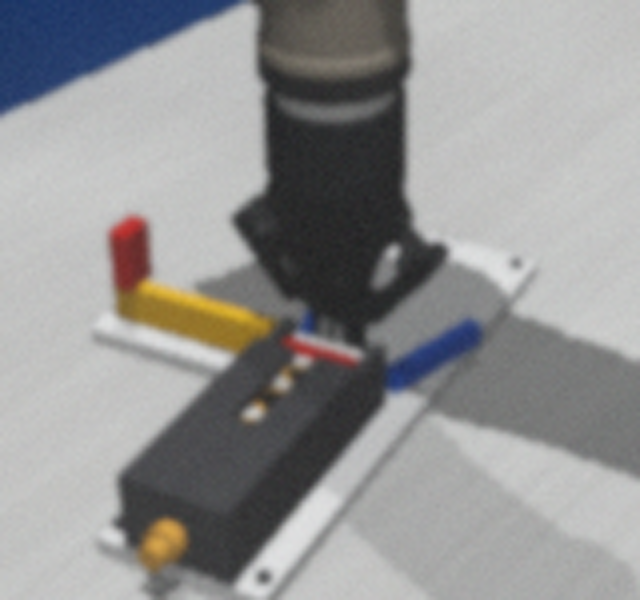

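```bash
python3 -c "
from h import *
np.set_printoptions(precision=1,suppress=True)
im=cv2.imread('pics/side12.png').astype(int)
d=np.load('pics/side12.npy');P=cloud('side',d)
th=np.radians(101);e=np.array([np.cos(th),np.sin(th)]);f=np.array([-e[1],e[0]])
D=P[...,:2]-[.5123,.042];X=D@e*1e3;Y=D@f*1e3;Z=P[...,2]*1e3
red=(im[...,2]>1.6*im[...,1])&(im[...,2]>90)&(X>-30)&(X<60)&(abs(Y)<25)&(Z<70)
print('red',red.sum(),np.percentile(X[red],[0,10,50,90,100]),np.median(Z[red]))
bl=(Z>42)&(Z<53)&(abs(Y)<20)&(X>-10)&(X<36)
print('top',bl.sum(),np.percentile(X[bl],[0,3,10,50,100]),np.median(Z[bl]))
h,_=np.histogram(X[bl],np.arange(-10,40,2));print(h)
"
```

```text
red 44 [17.1 20.9 24.7 39.9 41. ] 49.70515389917818
top 122 [-6.7 -5.9  4.6 15.3 34.8] 49.33739247084562
[ 0  3  3  2  1  1  1 12  6  9  5  8 13  5 11  9 12  6  4  5  1  2  3  0]
```

The push has stalled rigidly at about 20 N, with the nose at about x 118–119 by my estimate. To rule out the fingers bearing on the walls, I'll back off, raise 10 mm and press again.

>>> step_arm(plan=[[0, 0, 0.15, 0, 0, 0], [0, 0, 0.1, 0, 0, 0], [-0.25, 0, 0, 0, 0, 0], [0, 0, 0, 0, 0, 0], [0, 0, 0, 0, 0, 0]])

```text
t: 23.3
eef_pos: [0.5135, 0.0374, 0.0323]
tool_rot: [0.546, 0.45, 0.546, -0.449]
contact_force: [-0.3, -0.5, 0.3]
gripper_width: 0.002
```

```bash
python3 -c "
from h import *
nst()"
```

```text
t 23.30 nest x -4.7 y -0.3 z 32.3 yaw 11.06 Fx -0.5 Fy 0.3 Fz 0.3 w 0.002
```

>>> step_arm(plan=[[0, 0, -0.03, 0, 0, 0], [0, 0, -0.03, 0, 0, 0]])

```text
t: 23.55
eef_pos: [0.5128, 0.0394, 0.032]
tool_rot: [0.546, 0.45, 0.546, -0.45]
contact_force: [0.6, -0.1, -0.2]
gripper_width: 0.002
```

>>> step_arm(plan=[[0, 0, -0.03, 0, 0, 0], [0, 0, -0.03, 0, 0, 0]])

```text
t: 23.8
eef_pos: [0.5128, 0.04, 0.0321]
tool_rot: [0.546, 0.45, 0.545, -0.45]
contact_force: [1.9, -6.7, -1.5]
gripper_width: -0.0
```

It stops at the same place (y 0.0400) with the tool higher, so the block really is on the stop. I'll press firmly again.

>>> step_arm(plan=[[0, 0, -0.05, 0, 0, 0], [0, 0, -0.05, 0, 0, 0]])

```text
t: 24.05
eef_pos: [0.5128, 0.0402, 0.0323]
tool_rot: [0.547, 0.45, 0.543, -0.452]
contact_force: [4.4, -18.1, -0.2]
gripper_width: 0.0
```

>>> step_arm(plan=[[0, 0, -0.04, 0, 0, 0], [0, 0, 0, 0, 0, 0], [0, 0, 0, 0, 0, 0]])

```text
t: 24.42
eef_pos: [0.5128, 0.0402, 0.0324]
tool_rot: [0.547, 0.45, 0.542, -0.452]
contact_force: [3.6, -17.9, -1.5]
gripper_width: -0.001
```

Back off and go to the gate tab.

>>> step_arm(plan=[[0, 0, 0.2, 0, 0, 0], [0, 0, 0.4, 0, 0, 0], [0, 0, 0.4, 0, 0, 0], [-0.7, 0, 0.2, 0, 0, 0], [-1, 0, 0, 0, 0, 0], [-1, 0, 0, 0, 0, 0], [-0.3, 0, 0, 0, 0, 0], [0, 0, 0, 0, 0, 0]])

```text
t: 25.42
eef_pos: [0.5209, -0.0003, 0.1524]
tool_rot: [0.546, 0.45, 0.546, -0.449]
contact_force: [-0.8, 0.2, -0.2]
gripper_width: 0.001
```

```bash
python3 -c "
from h import *
nst()
np.set_printoptions(precision=1,suppress=True)
p,d=shot('top','top13');im=p[:,:,::-1].astype(int);P=cloud('top',d)
shot('side','side13')
th=np.radians(101);e=np.array([np.cos(th),np.sin(th)]);f=np.array([-e[1],e[0]])
D=P[...,:2]-[.5123,.042];X=D@e*1e3;Y=D@f*1e3;Z=P[...,2]*1e3
bl=(Z>41)&(Z<54)&(abs(Y)<20)&(X>-10)&(X<36);print(bl.sum())
if bl.sum(): print(np.percentile(X[bl],[0,3,10,50]))
c=cv2.imread('pics/side13.png')[150:300,200:360];cv2.imwrite('pics/side13z.png',cv2.resize(c,None,fx=4,fy=4,interpolation=2))
plan([.651,.071,.14],11,5)
"
```

```text
t 25.43 nest x -43.1 y -0.4 z 152.4 yaw 11.01 Fx 0.4 Fy 0.7 Fz -0.2 w 0.001
0
max 0.712 0.036000000000000004
[[0.054, 0.712, -0.224, 0.0, -0.0, 0.0001], [0.054, 0.712, -0.224, 0.0, -0.0, 0.0001], [0.054, 0.712, -0.224, 0.0, -0.0, 0.0001], [0.054, 0.712, -0.224, 0.0, -0.0, 0.0001], [0.055, 0.712, -0.224, 0.0, -0.0, 0.0001]]
```

View pics/side13z.png

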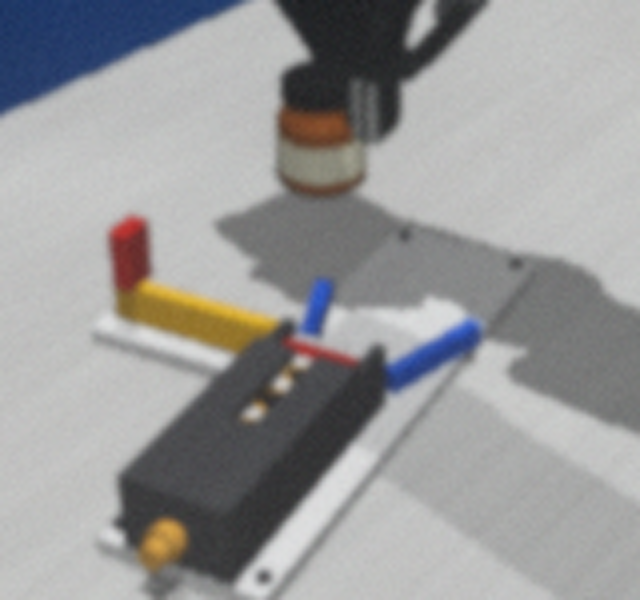

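The block's red rear end sits just inside the mouth. Now I'll go to the tab.

>>> step_arm(plan=[[0, 0.71, -0.22, 0, 0, 0], [0, 0.71, -0.22, 0, 0, 0], [0, 0.71, -0.22, 0, 0, 0], [0, 0.71, -0.22, 0, 0, 0], [0, 0.71, -0.22, 0, 0, 0], [0, 0, 0, 0, 0, 0], [0, 0, 0, 0, 0, 0]], fingers=-1)

```text
t: 26.4
eef_pos: [0.6503, 0.0694, 0.1505]
tool_rot: [0.545, 0.449, 0.546, -0.451]
contact_force: [-0.7, -0.6, -0.2]
gripper_width: 0.998
```

```bash
python3 -c "
from h import *
nst()
shot('side','side14');
c=cv2.imread('pics/side14.png')[100:250,180:340];cv2.imwrite('pics/side14z.png',cv2.resize(c,None,fx=4,fy=4,interpolation=2))
plan([.6512,.071,.053],11,4)
"
```

```text
t 26.40 nest x 0.6 y -140.7 z 150.5 yaw 10.98 Fx -0.5 Fy 0.8 Fz -0.2 w 0.998
max 0.612 0.036000000000000004
[[0.612, 0.009, -0.01, -0.0, 0.0, 0.0001], [0.612, 0.009, -0.01, -0.0, 0.0, 0.0001], [0.612, 0.008, -0.01, -0.0, 0.0, 0.0001], [0.612, 0.008, -0.01, -0.0, 0.0, 0.0001]]
```

View pics/side14z.png

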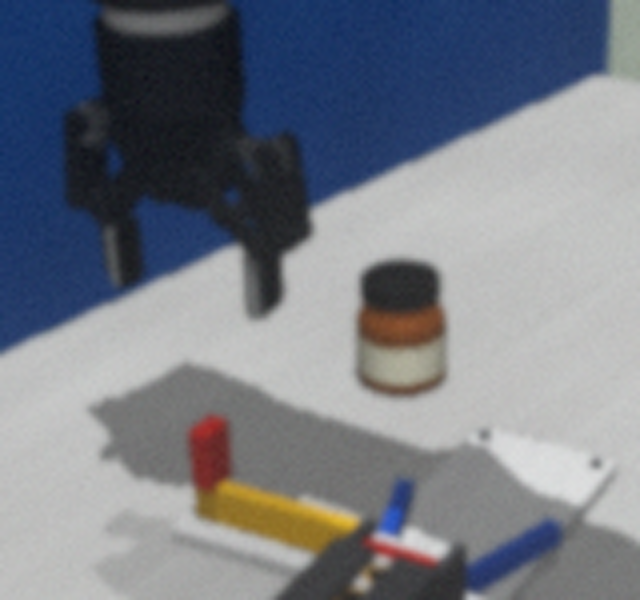

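>>> step_arm(plan=[[0.5, 0.03, 0, 0, 0, 0], [0.7, 0, 0, 0, 0, 0], [0.7, 0, 0, 0, 0, 0], [0.4, 0, 0, 0, 0, 0], [0.1, 0, 0, 0, 0, 0], [0, 0, 0, 0, 0, 0]])

```text
t: 27.2
eef_pos: [0.6531, 0.0703, 0.0564]
tool_rot: [0.546, 0.45, 0.545, -0.45]
contact_force: [0.0, 0.6, 0.4]
gripper_width: 1.001
```

>>> step_arm(plan=[[0, 0, 0, 0, 0, 0], [0, 0, 0, 0, 0, 0], [0, 0, 0, 0, 0, 0], [0, 0, 0, 0, 0, 0], [0, 0, 0, 0, 0, 0], [0, 0, 0, 0, 0, 0]], fingers=1, force=30)

```text
t: 27.95
eef_pos: [0.6512, 0.0702, 0.0563]
tool_rot: [0.545, 0.449, 0.547, -0.45]
contact_force: [-6.5, -0.4, 6.4]
gripper_width: 0.155
```

```bash
python3 -c "
from h import *
nst()"
```

```text
t 27.95 nest x 1.1 y -141.7 z 56.3 yaw 11.01 Fx 0.8 Fy 6.4 Fz 6.4 w 0.155
```

>>> step_arm(plan=[[0, -0.2, 0, 0, 0, 0], [0, -0.2, 0, 0, 0, 0], [0, -0.2, 0, 0, 0, 0], [0, -0.2, 0, 0, 0, 0], [0, -0.2, 0, 0, 0, 0], [0, -0.2, 0, 0, 0, 0], [0, -0.2, 0, 0, 0, 0], [0, -0.1, 0, 0, 0, 0]])

```text
t: 28.95
eef_pos: [0.5935, 0.0588, 0.0563]
tool_rot: [0.546, 0.45, 0.546, -0.45]
contact_force: [3.5, 0.6, 1.6]
gripper_width: 0.156
```

```bash
python3 -c "
from h import *
nst()"
```

```text
t 28.95 nest x 1.0 y -82.9 z 56.3 yaw 11.00 Fx -0.1 Fy -3.6 Fz 1.6 w 0.156
```

>>> step_arm(plan=[[0, -0.06, 0, 0, 0, 0], [0, -0.04, 0, 0, 0, 0], [0, -0.03, 0, 0, 0, 0], [0, 0, 0, 0, 0, 0]])

```text
t: 29.45
eef_pos: [0.5889, 0.0579, 0.0563]
tool_rot: [0.546, 0.45, 0.546, -0.45]
contact_force: [3.2, 0.4, 5.6]
gripper_width: 0.161
```

>>> step_arm(plan=[[0, -0.03, 0, 0, 0, 0], [0, -0.03, 0, 0, 0, 0], [0, 0, 0, 0, 0, 0]])

```text
t: 29.82
eef_pos: [0.5883, 0.0578, 0.0563]
tool_rot: [0.547, 0.451, 0.545, -0.449]
contact_force: [8.1, 0.2, -0.9]
gripper_width: 0.161
```

The gate is against its shut stop. I'll relax, let go and rise.

>>> step_arm(plan=[[0, 0.03, 0, 0, 0, 0], [0, 0, 0, 0, 0, 0]])

```text
t: 30.08
eef_pos: [0.5883, 0.0578, 0.0563]
tool_rot: [0.546, 0.45, 0.545, -0.449]
contact_force: [5.8, 0.4, 3.9]
gripper_width: 0.156
```

>>> step_arm(plan=[[0, 0, 0, 0, 0, 0], [0, 0, 0, 0, 0, 0], [0, 0, 0, 0, 0, 0], [0, 0, 0, 0, 0, 0], [-0.5, 0, 0, 0, 0, 0], [-1, 0, 0, 0, 0, 0], [-1, 0, 0, 0, 0, 0], [-1, 0, 0, 0, 0, 0]], fingers=-1)

```text
t: 31.08
eef_pos: [0.5877, 0.0575, 0.1989]
tool_rot: [0.546, 0.45, 0.545, -0.449]
contact_force: [0.3, 0.2, -0.9]
gripper_width: 1.001
```

>>> step_arm(plan=[[-0.5, 0, 0.8, 0, 0, 0], [0, 0, 0.8, 0, 0, 0], [0, 0, 0.8, 0, 0, 0], [0, 0, 0.8, 0, 0, 0], [0, 0, 0.8, 0, 0, 0], [0, 0, 0, 0, 0, 0], [0, 0, 0, 0, 0, 0]])

```text
t: 31.95
eef_pos: [0.6182, -0.0987, 0.2169]
tool_rot: [0.546, 0.45, 0.546, -0.449]
contact_force: [-0.3, 0.0, -0.5]
gripper_width: 0.997
```

```bash
python3 -c "
from h import *
nst()
for n in('side','top'):
    p,d=shot(n,n+'15');P=cloud(n,d).reshape(-1,3)
    Q=P[(np.hypot(P[:,0]-.53,P[:,1]-.04)<.24)&(abs(P[:,2])<.1)&~(np.hypot(P[:,0]-.69,P[:,1]+.155)<.06)]
    for g0 in (2,):
        x,f=fitpose(Q,nestH,[512,42,np.radians(101),g0]);print(n,x,f)
    th=np.radians(101);e=np.array([np.cos(th),np.sin(th)]);ff=np.array([-e[1],e[0]])
    D=P[:,:2]-[.5123,.042];X=D@e*1e3;Y=D@ff*1e3;Z=P[:,2]*1e3
    im=p.reshape(-1,3).astype(int)
    k=(Z>70)&(Z<95)&(abs(X)<20)&(im[:,0]>1.6*im[:,1]);print('tab',k.sum(),X[k].mean(),Y[k].mean())
c=cv2.imread('pics/side15.png')[120:300,180:372];cv2.imwrite('pics/side15z.png',cv2.resize(c,None,fx=4,fy=3.2,interpolation=2))
"
```

```text
t 31.95 nest x -158.3 y -77.1 z 216.9 yaw 11.02 Fx 0.1 Fy 0.3 Fz -0.5 w 0.997
side [513.10086852  41.57717058   1.76608096  -2.27482886] 2.0972105578979408
tab 51 4.644040427212639 -74.81856237719049
top [511.74772295  42.21765406   1.76244235  -1.14591962] 2.2474898398725425
tab 44 -1.0321105069614502 -74.94286951097916
```

View pics/side15z.png

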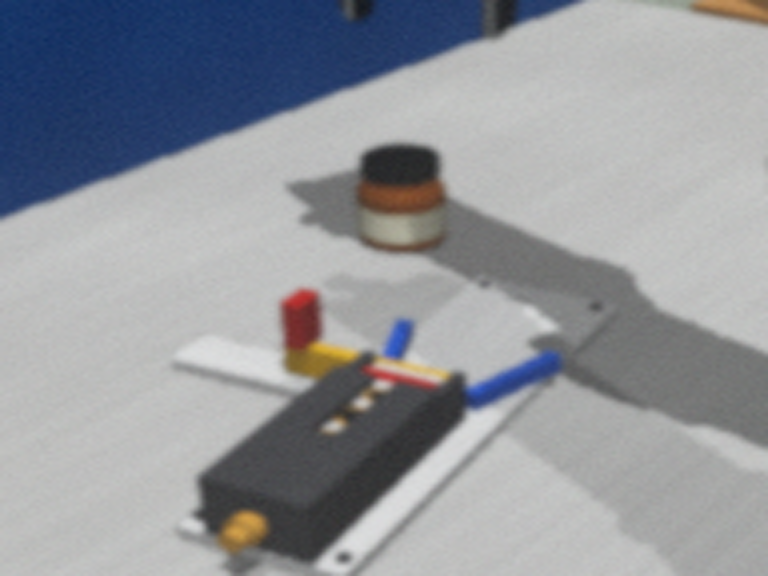

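View pics/top15.png

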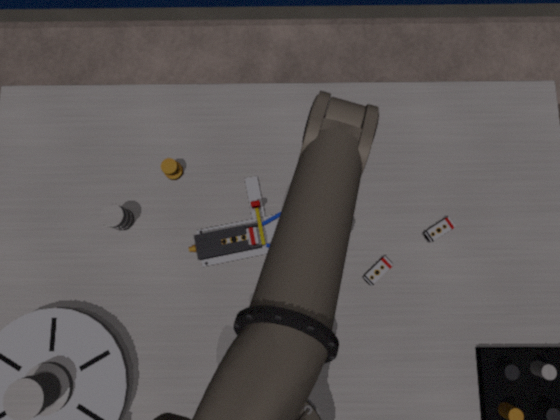

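The gate fit reads 0 or below, so it is shut. The block's red rear band sits behind it at about (252,236) in the top view, and the bystanders haven't moved. Handing in.

```bash
python3 -c "
from h import *
print(bot.hand_in());nst()"
```

```text
the job is handed in; nothing more can be done
None
the job is handed in; nothing more can be done
```

I loaded the valve block, seal end first, against the hidden stop, shut the gate behind it, let go, and handed the job in at about 32 s. No verdict was reported.

- **Gate opening:** I slid the gate aside by its red tab. The camera fit read about 63 mm open.
- **Seating the block:** I slid the block between the rails and pushed it home with the closed fingers. The push stalled rigidly, and I held it at about 18–20 N, both well over 10 N and under the 35 N limit. With the tool raised 10 mm it stalled at the same spot, so the block was bearing on the stop rather than the fingers on the walls.
- **Seal depth:** My estimate is x ≈ 119 mm from the tool position. A rough reading from depth data put it at 115–118 mm. That is near the shallow end of the stop's range, and the 115.5 mm limit is within my measuring error.
- **Final state:** The gate reached its end stop. The last fits gave an opening of −1 to −2 mm, which means shut within their error. The red rear band showed just behind the gate, the arm was clear of everything, and the sleeve, jar and brass adapter looked unmoved. The arm hid the jar in the last top view, so I checked that one from the side only.

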